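Balance the 300 g flange with a 200 g and a 100 g weight

ROBOT

A 6-joint arm with a two-finger parallel gripper is mounted at the origin on the work surface. World frame = base frame: x ahead of the robot, y to its left, z up, the work surface at z = 0. Lengths are in mm, angles in rad, forces in N, time in s.
With the tool pointing down it reaches from about 300 to 850 mm from the base axis. Payload 4.2 kg.
Tool frame: the origin (TCP) lies midway between the tips of the shut fingers; the grasp point (between the pads) lies 19 mm behind it; z points along the fingers, y is the direction in which the jaws open and shut (so a half turn about z gives the same grasp; the last joint's range is limited). The gripper opens to 91 mm and grips with 3 to 60 N. Pads are 32 mm wide; open, the fingers measure 118 mm over their backs; the gripper's body (76 mm by 178 mm) begins 60 mm behind the grasp point.
Start: joints at [1.228, 0.32, 1.565, -0, 1.257, -0.02], TCP at [182.406, 545.318, 213.976] pointing down, gripper open.
Joint ranges: [-3.11, 3.11], [-0.84, 2.01], [0.21, 2.61], [-1.34, 4.49], [0.05, 2.63], [-2.56, 2.56]. Speed limits (rad/s): [2.57, 2.57, 3.14, 3.14, 3.14, 3.14].

INTERFACE

Orientations are given as a 3x3 rotation matrix whose columns are the frame's x, y, z axes.
In Python, from station import * gives the robot as it stands.
- The arm moves only by the tool send_rows, never from a script. Its argument "commands" is a list of rows, each an object with "travel": the shift along the tool's x, y, z normalised to -1 to 1, where 1 is 400 mm, a list of three; "turn": the turn, a rotation vector about the tool's x, y, z normalised to -1 to 1, where 1 is 180 degrees, a list of three. A call has 1 to 20 rows; each row shifts and turns the commanded pose from where the row before left it, along the tool's axes as they then stand; what a row does not reach is not made up. A row lasts 1/8 s, in which the tool goes at most 62.5 mm and 10.7 degrees, less where a joint would pass 70% of its speed; a pose out of reach is approached as far as the arm can. A call with a number of a shift or a turn outside -1 to 1 is refused whole. A call with a gripper value outside its range is refused whole. "gripper" is the opening, from -1 (shut) to 1 (fully open), set as the call begins (left out, the last holds). The fingers move at their own pace and stop on an object; "newtons" is the grip in N (left out, the last holds). Time passes only in rows, so rows that do not move let the fingers close. It gives the time, the measured TCP pose, the force and the opening at its end, in the units of the state.
- sense(): the state, without advancing time (a new reading comes with each control period).
- read_camera(name): name is "scene" or "side" or "wrist"; returns the picture (384x512x3 uint8, red, green, blue); there is no depth.
- get_calibration(name): a dict with "fx", "fy", "cx", "cy" (pixels), "world_to_cam" (4x4, takes a point from world to camera coordinates); the wrist camera has in their place "hand_eye" (4x4, takes a point from camera to tool coordinates, whose origin is the TCP and whose axes are the flange's). Camera axes: x right, y up, looking along -z (the intrinsics and any distortion apply to the point x, -y, -z); pixel columns grow to the right and rows downward; lengths in mm; the calibration is good to about 2 mm. A picture is of the moment at which its call begins: read the wrist's pose just before it. get_calibration takes no time and is no camera call.
- hand_in(): hands the job in, once; it reports no verdict.
The state is a dict: "t": time; "q": joint angles; "qvel": joint speeds; "joint_torque": joint torques, N m; "ee_pos": TCP position; "tcp_rot": TCP orientation; "force": force on the tool from outside, world axes, zero at the start; "wrist_torque": the same for the moment, N m; "gripper_width": finger opening in mm.
Only numpy, scipy, OpenCV 4.12 (cv2) and the standard library are available. Lean on these libraries where they do the work, as an engineer would, in place of code of your own. Each camera call takes 0.05 s, during which the arm holds its last target.

TASK

A dark steel camera-mount flange of 300 g lies in one pan of the laboratory balance. Gently set the 200 g weight (blue knob) and the 100 g weight (red knob) upright, side by side, in the empty raised pan, so that the beam comes level.

Things in the scene. Friction and masses are not known exactly. Their poses are not given: they have to be found in the camera images.
- beam (a joint): Beam tilt of the white two-pan balance (300 mm wide), rad: 0 level, +0.2 at the start (its stop: flange pan down, empty pan up). The pans, 120 mm either side of the middle, stay horizontal and go 24 mm up or down from level. Spring-centred: 50 g of difference drives it about to a stop; where a load stands in a pan does not matter. Tallest part: scale and pointer between the pans, 150 mm.
- pan_floor (a point): Centre of the floor (upper face) of the empty pan: flat round steel dish, 140 mm inside, rim 5 mm high. Moves with the pan: 124 mm above the bench until nearly all 300 g is in, 100 mm when level. z up, y along the beam towards the other pan, x across the beam. Two weights fit side by side, one 30 mm either side of the centre along x. The pan gives way downwards under about 3 N.
- weight_200: 200 g weight: steel cylinder 36 mm across, 24 mm high, with an upright BLUE knob on top, 15 mm across, 22 mm high. Origin: centre of the underside; z up, round. Grip the knob from above, 35 mm over the underside. It stands on a white board 3 mm thick, 90 mm or more from its neighbours; the 500 g (yellow knob, 54 mm high) and 50 g (green knob) weights there are not needed.
- weight_100: 100 g weight: steel cylinder 28 mm across, 20 mm high, with an upright RED knob on top, 15 mm across, 22 mm high. Origin: centre of the underside; z up, round. It stands on the same white board. Grip the knob from above, 31 mm over the underside.
Mind the look-alikes: they are no part of the job. What is shaped like the weight_100 but brown is not meant. Leave any brown or orange look-alike of the weight_200 alone.

How it is judged:
By the outcome, as a careful person would: the job done as asked, in the order asked, and still so for the second after the job is handed in, with the robot touching nothing.
It also fails if it takes over 53 s, if anything falls off the work surface, if the arm or the gripper's body presses on something with over 40 N, if the wrist force passes 120 N, or if a joint passes its speed limit or range.

## Working session

There is one attempt and no reset: what is moved stays moved. The work goes in short steps, Python scripts to look and compute and a tool call to move; the robot and the scene stay as the last step left them, time stands still between calls to the robot, and variables do not carry over. Pictures are saved under pics/ and viewed, and the job is handed in when it is done.

Besides the shell and the picture viewer there is one more tool, called after "Call:" as name([rows], argument=value, ...), one row to a line, values as JSON. send_rows: Moves the arm, as the interface text tells. Scaled input: -1 to 1 covers 400 mm each way for a shift and 180 degrees each way for a turn. Its arguments: {"type":"object","properties":{"commands":{"type":"array","items":{"type":"object","properties":{"travel":{"type":"array","items":{"type":"number"}},"turn":{"type":"array","items":{"type":"number"}}}}},"gripper":{"type":"number"},"newtons":{"type":"number"}},"required":["commands"]}

```bash
ls; mkdir -p pics; python3 - <<'E'
from station import *
import cv2
s=sense();print(s['t'],s['ee_pos'],s['tcp_rot'],s['gripper_width'],s['force'])
for n in ['scene','side','wrist']:
    cv2.imwrite(f'pics/{n}0.png',read_camera(n)[:,:,::-1]); print(n,get_calibration(n))
E
```

```text
pics
0.0 [182.18976503 544.8374052  213.13005409] [[-9.48360339e-01  3.17194363e-01 -6.34945713e-04]
 [ 3.17194988e-01  9.48358927e-01 -1.63858187e-03]
 [ 8.24075023e-05 -1.75536766e-03 -9.99998456e-01]] 91.37750741265602 [ 0.07822923 -0.43063879 -0.81145372]
scene {'fx': 499.7831398600361, 'fy': 499.7831398600361, 'cx': 254.93428396436585, 'cy': 198.61908269690994, 'world_to_cam': array([[ 1.49283291e-01,  9.88645906e-01,  1.71397531e-02,
        -3.38130839e+01],
       [-7.75862548e-01,  1.06372379e-01,  6.21869941e-01,
         3.67376360e+02],
       [ 6.12985975e-01, -1.06132884e-01,  7.82932951e-01,
        -1.46873021e+03],
       [ 0.00000000e+00,  0.00000000e+00,  0.00000000e+00,
         1.00000000e+00]])}
side {'fx': 373.7654156605357, 'fy': 373.7654156605357, 'cx': 255.22794476099074, 'cy': 191.30677372453405, 'world_to_cam': array([[ 8.81615918e-01, -4.71956346e-01, -3.25270715e-03,
        -5.17003213e+02],
       [ 2.75571336e-01,  5.09148608e-01,  8.15369937e-01,
        -2.08107900e+02],
       [-3.83162905e-01, -7.19739468e-01,  5.78931159e-01,
        -5.62451796e+02],
       [ 0.00000000e+00,  0.00000000e+00,  0.00000000e+00,
         1.00000000e+00]])}
wrist {'fx': 285.49852190232815, 'fy': 285.49852190232815, 'cx': 259.2252721624777, 'cy': 193.21868566875037, 'hand_eye': array([[-1.74137677e-04,  9.72269507e-01,  2.33863157e-01,
         6.69609851e+01],
       [ 9.99999945e-01,  2.34993018e-04, -2.32353308e-04,
         2.34122437e-01],
       [-2.80866245e-04,  2.33863104e-01, -9.72269494e-01,
        -1.70654365e+02],
       [ 0.00000000e+00,  0.00000000e+00,  0.00000000e+00,
         1.00000000e+00]])}
```

View pics/scene0.png

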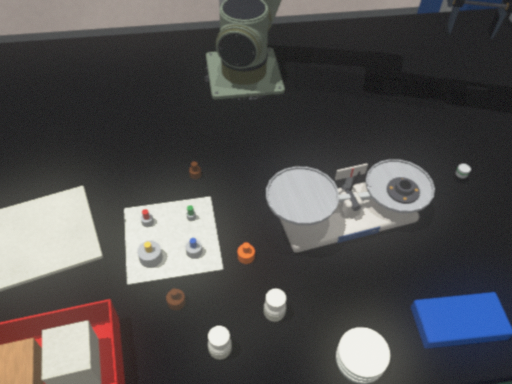

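View pics/side0.png

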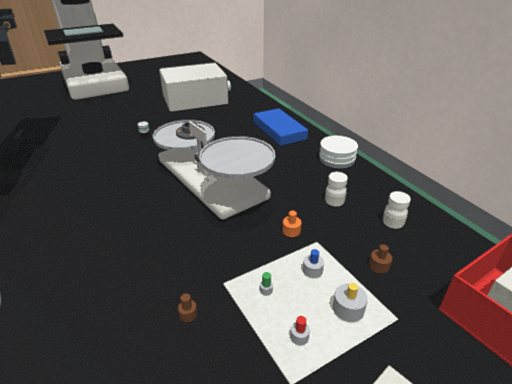

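View pics/wrist0.png

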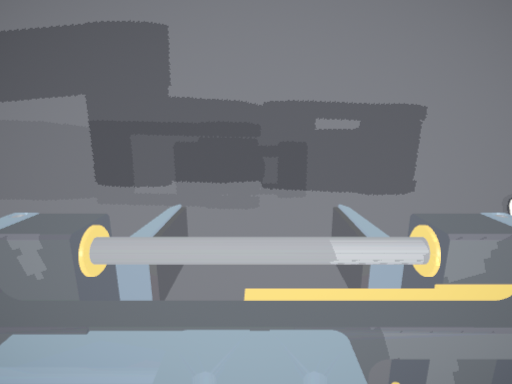

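The scene view shows red (147,213), blue (194,242), the empty pan (302,195) and the flange pan (400,187). In the side view red is at (301,323), blue at (314,256) and the empty pan at (236,156). The brown and orange ones are look-alikes. Next I triangulate.

```bash
cat > h.py <<'E'
import numpy as np, cv2
from station import *
def ray(n,u,v):
    c=get_calibration(n);W=c['world_to_cam'];R=W[:3,:3];o=-R.T@W[:3,3]
    d=R.T@np.array([(u-c['cx'])/c['fx'],-(v-c['cy'])/c['fy'],-1]);return o,d/np.linalg.norm(d)
def plane(n,u,v,z):
    o,d=ray(n,u,v);return o+d*(z-o[2])/d[2]
def tri(a,b):
    (o,d),(p,e)=ray('scene',*a),ray('side',*b)
    s=np.linalg.lstsq(np.c_[d,-e],p-o,rcond=None)[0];A=o+s[0]*d;B=p+s[1]*e
    return (A+B)/2,np.linalg.norm(A-B)
def blob(im,lo,hi,roi,smin=120,vmin=50):
    h=cv2.cvtColor(im,cv2.COLOR_RGB2HSV);x0,y0,x1,y1=roi
    m=((((h[...,0].astype(int)-lo)%180)<=(hi-lo)%180)&(h[...,1]>smin)&(h[...,2]>vmin)).astype(np.uint8)
    k=np.zeros_like(m);k[y0:y1,x0:x1]=m[y0:y1,x0:x1]
    n,l,s,c=cv2.connectedComponentsWithStats(k)
    i=1+np.argmax(s[1:,4]);return c[i],s[i]
E
python3 - <<'E'
from h import *
S=cv2.imread('pics/scene0.png')[:,:,::-1].copy();D=cv2.imread('pics/side0.png')[:,:,::-1].copy()
for n,lo,hi,r1,r2 in [('red',170,8,(135,203,160,228),(285,308,320,350)),('blue',100,130,(182,230,207,260),(300,242,330,280)),('green',45,80,(180,200,203,225),(255,265,280,300)),('yellow',18,35,(135,233,165,265),(335,275,370,320))]:
    a,sa=blob(S,lo,hi,r1);b,sb=blob(D,lo,hi,r2);print(n,a,sa,b,sb,tri(a,b))
    z={'red':34,'blue':38}.get(n)
    if z: print(plane('scene',*a,z),plane('side',*b,z))
# pans: fit ellipse on bright outline
for n,im,roi in [('scene',S,(255,155,345,228)),('side',D,(190,130,282,185))]:
    x0,y0,x1,y1=roi
    cv2.imwrite(f'pics/pan_{n}.png',cv2.resize(im[y0-10:y1+25,x0-10:x1+60,::-1],None,fx=5,fy=5,interpolation=cv2.INTER_NEAREST)[:600,:800])
E
```

```text
red [144.90909091 211.90909091] [143 210   5   5  22] [300.56834532 323.84892086] [296 316  10  17 139] (array([ 503.0751075 , -288.53432592,   37.79868256]), np.float64(2.8095704423560193))
[ 499.17278723 -287.9425842    34.        ] [ 505.30213803 -287.80527671   34.        ]
blue [192.4 240.4] [191 239   4   4  15] [314.04081633 255.75510204] [310 249   9  14  98] (array([ 595.17022909, -190.72918594,   41.26403139]), np.float64(3.3673952839720087))
[ 591.78202771 -189.47683109   38.        ] [ 597.80771697 -189.97357865   38.        ]Traceback (most recent call last):
  File "<stdin>", line 4, in <module>
  File "h.py", line 17, in blob
    i=1+np.argmax(s[1:,4]);return c[i],s[i]
        ~~~~~~~~~^^^^^^^^^
    return _wrapfunc(a, 'argmax', axis=axis, out=out, **kwds)
    return bound(*args, **kwds)
ValueError: attempt to get argmax of an empty sequence
```

```bash
python3 - <<'E'
from h import *
S=cv2.imread('pics/scene0.png')[:,:,::-1].copy();D=cv2.imread('pics/side0.png')[:,:,::-1].copy()
for n,lo,hi,r1,r2 in [('red',165,12,(135,203,160,228),(285,308,320,350)),('blue',100,135,(182,230,207,260),(300,242,330,280)),('green',45,85,(180,200,203,225),(255,265,280,300)),('yellow',15,35,(135,233,165,265),(335,275,370,320))]:
    a,sa=blob(S,lo,hi,r1,75);b,sb=blob(D,lo,hi,r2);print(n,a,sa,b,sb,tri(a,b))
    z={'red':34,'blue':38}.get(n)
    if z: print(plane('scene',*a,z),plane('side',*b,z))
for n,im,roi in [('scene',S,(260,160,345,225)),('side',D,(190,130,282,185))]:
    x0,y0,x1,y1=roi
    cv2.imwrite(f'pics/pan_{n}.png',cv2.resize(im[y0-10:y1+25,x0-10:x1+60,::-1],None,fx=5,fy=5,interpolation=cv2.INTER_NEAREST)[:600,:800])
E
```

```text
red [145.13461538 213.34615385] [142 209   7  10  52] [300.56834532 323.84892086] [296 316  10  17 139] (array([ 504.55150993, -287.84249424,   35.16111153]), np.float64(1.238092506042475))
[ 503.23672759 -287.5082882    34.        ] [ 505.30213803 -287.80527671   34.        ]
blue [192.45714286 240.8       ] [190 238   6   7  35] [314.04081633 255.75510204] [310 249   9  14  98] (array([ 595.6287322 , -190.51437245,   40.66925841]), np.float64(2.901206592011069))
[ 592.80977699 -189.43083882   38.        ] [ 597.80771697 -189.97357865   38.        ]
green [189.80952381 207.85714286] [188 206   5   5  21] [266.01123596 279.15730337] [263 273   7  14  89] (array([ 502.35961402, -190.51836383,   33.27627652]), np.float64(3.843581965871231))
yellow [147.5483871  246.32258065] [144 242   8  10  62] [351.84732824 290.26717557] [347 283  11  16 131] (array([ 599.78372302, -282.38386328,   46.64907408]), np.float64(0.8555768865999955))
```

View pics/pan_scene.png

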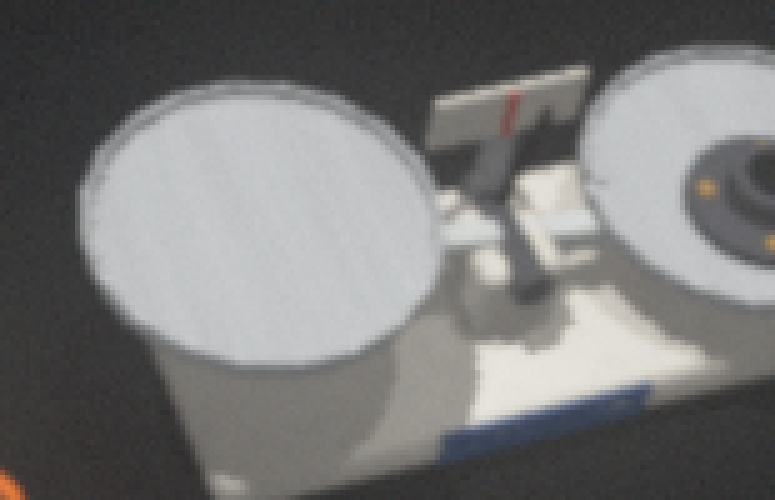

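View pics/pan_side.png

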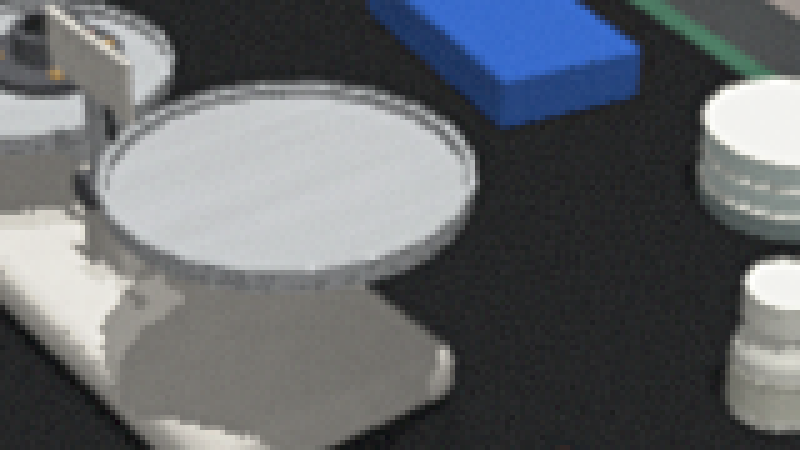

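The crops show the rim ellipse spanning x 266 to 338, y 166 to 223 in the scene view. In the side view it spans x 200 to 276, y 136 to 174.5.

```bash
python3 - <<'E'
from h import *
a=(302.2,194.7);b=(238,155.4)
print(tri(a,b),plane('scene',*a,129),plane('side',*b,129))
# rim widths check
print(plane('scene',266,193,129)-plane('scene',338.3,196,129))
# other pan, scene; direction of beam
print('flange pan',plane('scene',399.5,187,81))
# base front edge for beam dir
for p in [(287,222),(301,248),(420,221)]: print(plane('scene',*p,10))
E
```

```text
(array([570.05815052,  43.36419785, 123.92623894]), np.float64(3.0531653770480887)) [572.50598571  43.22172186 129.        ] [566.48662693  33.01946785 129.        ]
[ -27.82138454 -145.14173824    0.        ]
flange pan [542.86742859 273.10931382  81.        ]
[552.57003235  23.57893225  10.        ]
[624.89348602  40.55976933  10.        ]
[591.21446937 323.1863711   10.        ]
```

Call:
send_rows([
  {"travel": [-0.0868,-0.0786,-0.003],"turn": [0,0,0]},
  {"travel": [-0.0868,-0.0786,-0.003],"turn": [0,0,0]},
  {"travel": [-0.0868,-0.0786,-0.003],"turn": [0,0,0]},
  {"travel": [-0.0868,-0.0786,-0.003],"turn": [0,0,0]},
  {"travel": [-0.0868,-0.0786,-0.003],"turn": [0,0,0]},
  {"travel": [-0.0868,-0.0786,-0.003],"turn": [0,0,0]},
  {"travel": [-0.0868,-0.0786,-0.003],"turn": [0,0,0]},
  {"travel": [-0.0868,-0.0786,-0.003],"turn": [0,0,0]},
  {"travel": [-0.0868,-0.0786,-0.003],"turn": [0,0,0]},
  {"travel": [-0.0868,-0.0786,-0.003],"turn": [0,0,0]},
  {"travel": [-0.0868,-0.0786,-0.003],"turn": [0,0,0]},
  {"travel": [-0.0868,-0.0786,-0.003],"turn": [0,0,0]},
  {"travel": [-0.0868,-0.0786,-0.003],"turn": [0,0,0]},
  {"travel": [-0.0868,-0.0786,-0.003],"turn": [0,0,0]},
  {"travel": [-0.0868,-0.0786,-0.003],"turn": [0,0,0]},
  {"travel": [-0.0868,-0.0786,-0.003],"turn": [0,0,0]},
  {"travel": [-0.0868,-0.0786,-0.003],"turn": [0,0,0]},
  {"travel": [-0.0868,-0.0786,-0.003],"turn": [0,0,0]},
  {"travel": [0,0,0],"turn": [0,0,0]},
  {"travel": [0,0,0],"turn": [0,0,0]},
], gripper=0, newtons=15)

```text
t: 2.65
ee_pos: [595.0, -189.1, 234.9]
tcp_rot: [[-0.948, 0.317, -0.001], [0.317, 0.948, 0.001], [0.002, 0.001, -1.0]]
force: [0.9, -0.4, -0.2]
gripper_width: 45.7
```

```bash
cat >> h.py <<'E'
def wcam(s):
    H=get_calibration('wrist')['hand_eye'];T=np.eye(4);T[:3,:3]=s['tcp_rot'];T[:3,3]=s['ee_pos'];return T@H
def wproj(s,P):
    c=get_calibration('wrist');p=np.linalg.inv(wcam(s))@np.r_[P,1]
    return c['cx']+c['fx']*p[0]/-p[2],c['cy']-c['fy']*p[1]/-p[2]
def wplane(s,u,v,z):
    c=get_calibration('wrist');M=wcam(s);d=M[:3,:3]@np.array([(u-c['cx'])/c['fx'],-(v-c['cy'])/c['fy'],-1])
    o=M[:3,3];return o+d*(z-o[2])/d[2]
E
python3 - <<'E'
from h import *
s=sense();im=read_camera('wrist');cv2.imwrite('pics/w1.png',im[:,:,::-1])
print(s['t'],s['ee_pos'],s['tcp_rot'],s['gripper_width'],s['force'])
print('tcp px',wproj(s,s['ee_pos']),'blue',wproj(s,[595.5,-190,38]),'red',wproj(s,[504.5,-287.5,34]))
E
```

```text
2.65 [ 595.00632985 -189.14486437  234.93245198] [[-9.48271837e-01  3.17456029e-01 -1.48071229e-03]
 [ 3.17454642e-01  9.48272820e-01  1.09927448e-03]
 [ 1.75309053e-03  5.72352041e-04 -9.99998300e-01]] 45.661420486577455 [ 0.90920754 -0.37742945 -0.18935386]
tcp px (np.float64(258.79963006699), np.float64(232.83207073065014)) blue (np.float64(258.38940916180064), np.float64(178.0716989020934)) red (np.float64(163.24819040117188), np.float64(134.8116727638934))
```

View pics/w1.png

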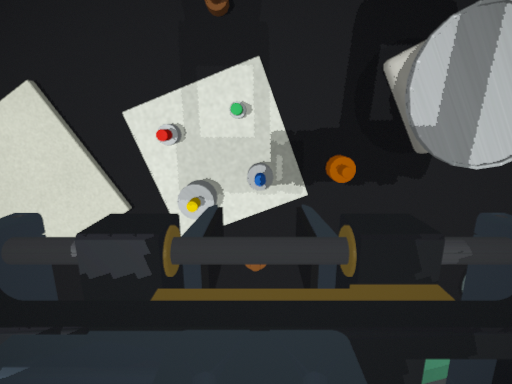

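The wrist view shows the blue knob at (260,180), red at (164,135) and part of the empty pan at the right, about (475,85). This matches my predictions. I'll refine the positions.

```bash
python3 - <<'E'
from h import *
s=sense();im=cv2.imread('pics/w1.png')[:,:,::-1].copy()
for n,lo,hi,r,z in [('blue',100,130,(245,165,275,195),38),('red',170,8,(150,120,182,150),34)]:
    c,st=blob(im,lo,hi,r);print(n,c,st,wplane(s,*c,z))
# pan visible rim: left edge (409,105), bottom (478,168); predicted rim
for th in np.linspace(0,2*np.pi,9)[:-1]:
    print(np.round(wproj(s,[570+72*np.cos(th),42+72*np.sin(th),129])))
E
python3 -c "
import cv2;a=cv2.imread('pics/w1.png')[0:190,360:512];cv2.imwrite('pics/w1p.png',cv2.resize(a,None,fx=3,fy=3,interpolation=0))"
```

```text
blue [259.75 179.  ] [255 173  11  13 116] [ 597.31510714 -188.35955445   38.        ]
red [163.50675676 134.64864865] [156 130  16  11 148] [ 504.48625367 -286.90835876   34.        ]
[499. 165.]
[550. 127.]
[569.  65.]
[539.  13.]
[477.   8.]
[423.  53.]
[411. 117.]
[443. 161.]
```

View pics/w1p.png

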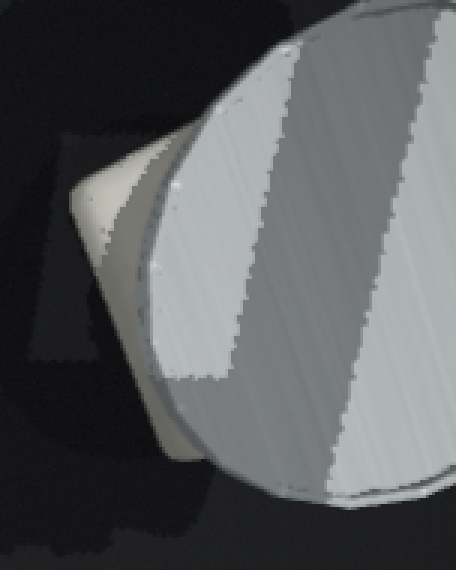

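Call:
send_rows([
  {"travel": [-0.0045,0.0032,0.06],"turn": [0,0,0]},
  {"travel": [0,0,0.06],"turn": [0,0,0]},
  {"travel": [0,0,0.06],"turn": [0,0,0]},
  {"travel": [0,0,0.06],"turn": [0,0,0]},
  {"travel": [0,0,0.06],"turn": [0,0,0]},
  {"travel": [0,0,0.06],"turn": [0,0,0]},
  {"travel": [0,0,0.06],"turn": [0,0,0]},
  {"travel": [0,0,0.06],"turn": [0,0,0]},
  {"travel": [0,0,0.016],"turn": [0,0,0]},
  {"travel": [0,0,0.016],"turn": [0,0,0]},
  {"travel": [0,0,0],"turn": [0,0,0]},
])

```text
t: 4.08
ee_pos: [597.9, -188.8, 31.2]
tcp_rot: [[-0.948, 0.317, 0.001], [0.317, 0.948, -0.0], [-0.001, 0.0, -1.0]]
force: [0.1, -0.4, -0.2]
gripper_width: 45.8
```

Call:
send_rows([
  {"travel": [0,0,0]},
  {"travel": [0,0,0]},
  {"travel": [0,0,0]},
  {"travel": [0,0,0]},
  {"travel": [0,0,0]},
  {"travel": [0,0,0]},
], gripper=-1, newtons=15)

```text
invalid input at $.commands[0]: expected keys travel, turn
```

```bash
python3 - <<'E'
from h import *
s=sense();im=read_camera('side');cv2.imwrite('pics/s2.png',cv2.resize(im[200:380,200:420,::-1],None,fx=3,fy=3))
print(s['t'],s['ee_pos'],s['gripper_width'],s['force'])
E
```

```text
4.075 [ 597.86430406 -188.77632293   31.22405486] 45.75383574250216 [ 0.12615304 -0.39391307 -0.17128636]
```

View pics/s2.png

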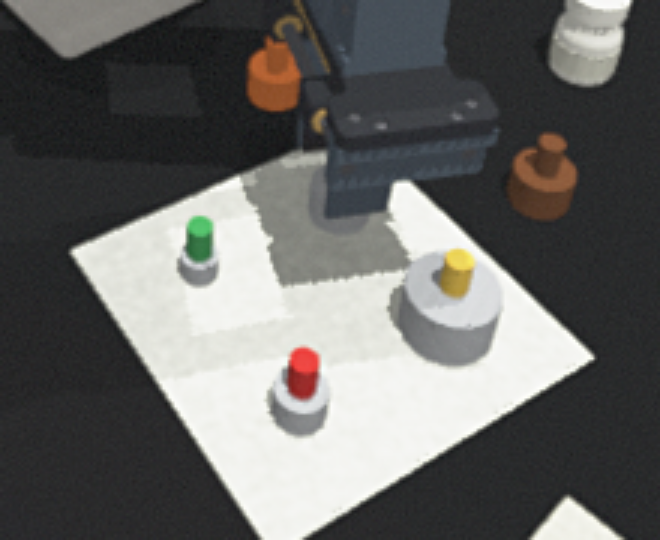

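The close-up shows the finger in front of the blue weight, with the tip over the cylinder at about (355,210) in the crop. Everything else is undisturbed. Closing now.

Call:
send_rows([
  {"travel": [0,0,0],"turn": [0,0,0]},
  {"travel": [0,0,0],"turn": [0,0,0]},
  {"travel": [0,0,0],"turn": [0,0,0]},
  {"travel": [0,0,0],"turn": [0,0,0]},
  {"travel": [0,0,0],"turn": [0,0,0]},
  {"travel": [0,0,0],"turn": [0,0,0]},
], gripper=-1, newtons=15)

```text
t: 4.88
ee_pos: [597.7, -189.1, 30.8]
tcp_rot: [[-0.948, 0.317, 0.0], [0.317, 0.948, -0.0], [-0.0, -0.0, -1.0]]
force: [-0.3, 0.1, 0.7]
gripper_width: 14.6
```

Call:
send_rows([
  {"travel": [0,0,-0.02],"turn": [0,0,0]},
  {"travel": [0,0,-0.06],"turn": [0,0,0]},
  {"travel": [0,0,-0.08],"turn": [0,0,0]},
  {"travel": [0,0,-0.08],"turn": [0,0,0]},
  {"travel": [0,0,-0.08],"turn": [0,0,0]},
  {"travel": [0,0,-0.08],"turn": [0,0,0]},
  {"travel": [0,0,-0.08],"turn": [0,0,0]},
  {"travel": [0,0,-0.03],"turn": [0,0,0]},
  {"travel": [0.01,0.08,0],"turn": [0,0,0]},
  {"travel": [0.01,0.08,0],"turn": [0,0,0]},
  {"travel": [0.01,0.08,0],"turn": [0,0,0]},
  {"travel": [0.01,0.08,0],"turn": [0,0,0]},
  {"travel": [0.01,0.08,0],"turn": [0,0,0]},
  {"travel": [0,0,0],"turn": [0,0,0]},
  {"travel": [0,0,0],"turn": [0,0,0]},
])

```text
t: 6.75
ee_pos: [629.0, -31.3, 233.9]
tcp_rot: [[-0.948, 0.317, -0.002], [0.317, 0.948, -0.0], [0.002, -0.001, -1.0]]
force: [0.2, -0.9, -2.4]
gripper_width: 14.5
```

```bash
python3 - <<'E'
from h import *
s=sense();im=read_camera('wrist');cv2.imwrite('pics/w3.png',im[:,:,::-1])
print(s['t'],s['ee_pos'],s['gripper_width'],s['force'])
np.save('s3.npy',np.c_[s['tcp_rot'],s['ee_pos']])
im=read_camera('side');cv2.imwrite('pics/s3.png',im[:,:,::-1])
E
```

```text
6.75 [628.97534863 -31.281904   233.90089554] 14.462423642508794 [ 0.19234289 -0.90320944 -2.38310746]
```

View pics/w3.png

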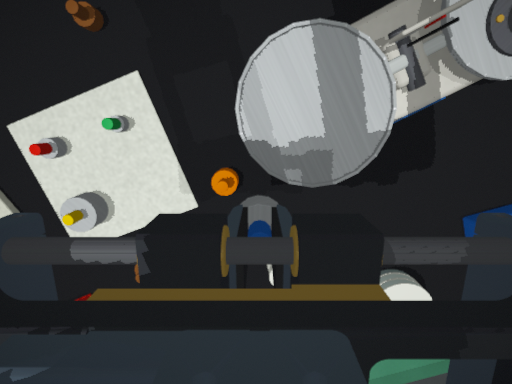

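View pics/s3.png

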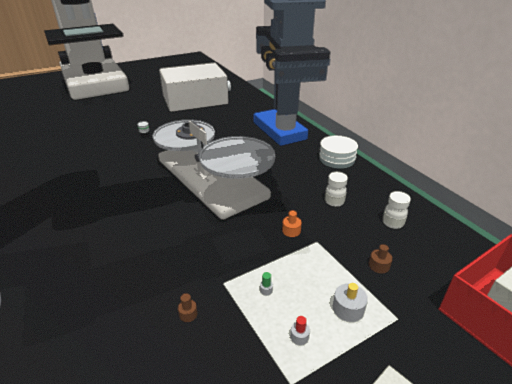

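The weight is held upright. The full pan rim shows in the wrist view at x 236 to 397, y 19 to 187. I'll fit an ellipse to the rim.

```bash
python3 - <<'E'
from h import *
m=np.load('s3.npy');s=dict(tcp_rot=m[:,:3],ee_pos=m[:,3])
c=wplane(s,316.5,103,129);print(c)
for p in [(236,106),(397,98),(313,19),(318,187)]: print(wplane(s,*p,129),np.linalg.norm((wplane(s,*p,129)-c)[:2]))
im=cv2.imread('pics/w3.png');g=cv2.cvtColor(im,cv2.COLOR_BGR2GRAY);k=np.zeros_like(g);k[10:194,225:392]=(g[10:194,225:392]>75)*255
k=cv2.morphologyEx(k,cv2.MORPH_OPEN,np.ones((15,15)))
C=max(cv2.findContours(k,0,1)[0],key=cv2.contourArea);C=C[C[:,0,0]<375];e=cv2.fitEllipse(C);print(e,wplane(s,*e[0],129))
print('flange pan bolt/centre approx',wplane(s,512,22,81))
E
```

```text
[563.81603146  46.4526837  129.        ]
[542.74504266 -24.89414842 129.        ] 74.39325925054825
[583.05564257 117.80914894 129.        ] 73.90472087026197
[495.85558658  62.5688834  129.        ] 69.84521430143506
[640.65374443  26.21023094 129.        ] 79.45936715486856
((321.1995849609375, 100.15383911132812), (161.85594177246094, 179.91046142578125), 51.457515716552734) [562.77572314  51.24005197 129.        ]
flange pan bolt/centre approx [550.66342153 266.65261144  81.        ]
```

Call:
send_rows([
  {"travel": [0.045,0.0537,0],"turn": [0,0,0]},
  {"travel": [0.045,0.0537,0],"turn": [0,0,0]},
  {"travel": [0.0455,0.0537,0],"turn": [0,0,0]},
  {"travel": [0,0,0.04],"turn": [0,0,0]},
  {"travel": [0,0,0.04],"turn": [0,0,0]},
  {"travel": [0,0,0.04],"turn": [0,0,0]},
  {"travel": [0,0,0.04],"turn": [0,0,0]},
  {"travel": [0,0,0.015],"turn": [0,0,0]},
  {"travel": [0,0,0.01],"turn": [0,0,0]},
  {"travel": [0,0,0],"turn": [0,0,0]},
  {"travel": [0,0,0],"turn": [0,0,0]},
])

```text
t: 8.22
ee_pos: [598.9, 47.5, 161.3]
tcp_rot: [[-0.948, 0.317, 0.001], [0.317, 0.948, 0.0], [-0.001, 0.001, -1.0]]
force: [0.4, -0.2, -2.3]
gripper_width: 14.4
```

```bash
python3 - <<'E'
from h import *
s=sense();print(s['t'],s['ee_pos'],s['gripper_width'],s['force'])
im=read_camera('side');cv2.imwrite('pics/s4.png',cv2.resize(im[80:230,130:330,::-1],None,fx=4,fy=4))
im=read_camera('scene');cv2.imwrite('pics/c4.png',cv2.resize(im[130:260,240:440,::-1],None,fx=4,fy=4))
E
```

```text
8.225 [598.87951413  47.49015025 161.32780514] 14.3987483222805 [ 0.3668779  -0.17947825 -2.25367358]
```

View pics/s4.png

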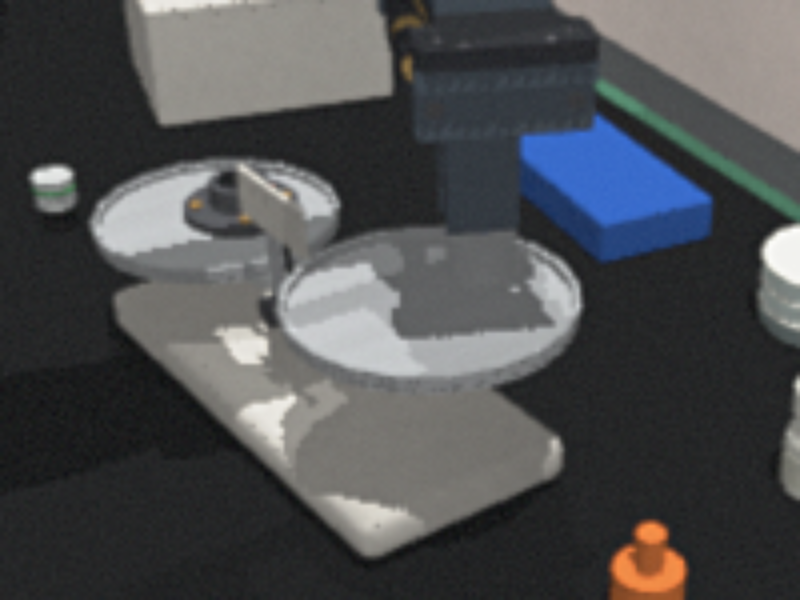

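View pics/c4.png

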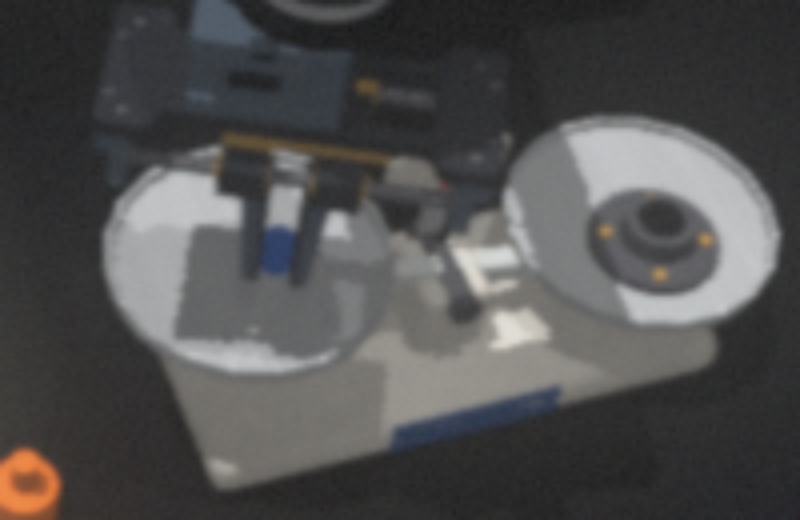

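Call:
send_rows([
  {"travel": [0,0,0.006],"turn": [0,0,0]},
  {"travel": [0,0,0.006],"turn": [0,0,0]},
  {"travel": [0,0,0.004],"turn": [0,0,0]},
  {"travel": [0,0,0.003],"turn": [0,0,0]},
  {"travel": [0,0,0],"turn": [0,0,0]},
])

```text
t: 8.95
ee_pos: [598.4, 47.4, 153.0]
tcp_rot: [[-0.948, 0.317, -0.0], [0.317, 0.948, 0.0], [0.0, -0.0, -1.0]]
force: [0.8, -0.4, -1.7]
gripper_width: 14.5
```

Call:
send_rows([
  {"travel": [0,0,0.003],"turn": [0,0,0]},
  {"travel": [0,0,0],"turn": [0,0,0]},
])

```text
t: 9.2
ee_pos: [598.5, 47.4, 151.9]
tcp_rot: [[-0.948, 0.317, -0.0], [0.317, 0.948, 0.0], [0.0, 0.0, -1.0]]
force: [-0.4, -0.4, -1.4]
gripper_width: 14.6
```

Call:
send_rows([
  {"travel": [0,0,0.002],"turn": [0,0,0]},
  {"travel": [0,0,0],"turn": [0,0,0]},
])

```text
t: 9.45
ee_pos: [598.6, 47.4, 151.5]
tcp_rot: [[-0.948, 0.317, 0.001], [0.317, 0.948, 0.0], [-0.0, 0.0, -1.0]]
force: [-0.2, 0.2, 0.1]
gripper_width: 14.4
```

Force fell from -2.3 to about 0, so the weight is on the pan. Releasing now.

Call:
send_rows([
  {"travel": [0,0,0],"turn": [0,0,0]},
  {"travel": [0,0,0],"turn": [0,0,0]},
  {"travel": [0,0,0],"turn": [0,0,0]},
  {"travel": [0,0,-0.02],"turn": [0,0,0]},
  {"travel": [0,0,-0.05],"turn": [0,0,0]},
  {"travel": [0,0,-0.06],"turn": [0,0,0]},
  {"travel": [0,0,-0.08],"turn": [0,0,0]},
  {"travel": [0,-0.08,0],"turn": [0,0,0]},
  {"travel": [0,-0.08,0],"turn": [0,0,0]},
  {"travel": [0,0,0],"turn": [0,0,0]},
], gripper=-0.25)

```text
t: 10.7
ee_pos: [577.8, -14.8, 236.0]
tcp_rot: [[-0.948, 0.32, 0.001], [0.32, 0.948, -0.0], [-0.001, 0.0, -1.0]]
force: [0.9, 0.3, -0.2]
gripper_width: 33.9
```

```bash
python3 - <<'E'
from h import *
s=sense();im=read_camera('wrist');cv2.imwrite('pics/w5.png',im[:,:,::-1]);print(s['t'],s['ee_pos'],s['gripper_width'],s['force'])
np.save('s5.npy',np.c_[s['tcp_rot'],s['ee_pos']])
E
```

```text
10.7 [577.83111173 -14.77841225 236.00761535] 33.913303208852355 [ 0.91395738  0.26600481 -0.20700617]
```

View pics/w5.png

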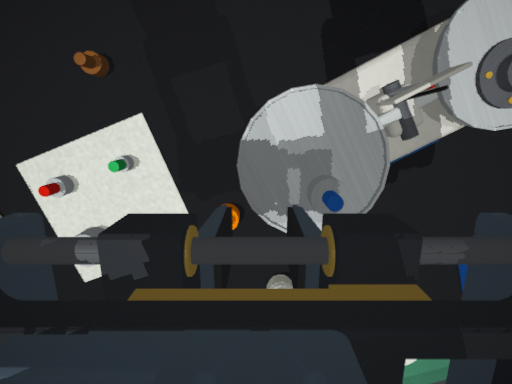

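The 200 g weight stands upright in the pan, with its knob at (333,201). The rim spans x 238 to 389, y 85 to 235. Next comes red.

```bash
python3 - <<'E'
from h import *
m=np.load('s5.npy');s=dict(tcp_rot=m[:,:3],ee_pos=m[:,3])
print('knob',wplane(s,333,201,159))
P=[wplane(s,*p,129) for p in [(238,163),(389,152),(312,85),(315,235)]]
print((P[0]+P[1])/2,(P[2]+P[3])/2,np.linalg.norm(P[0]-P[1]),np.linalg.norm(P[2]-P[3]))
im=cv2.imread('pics/w5.png')[:,:,::-1].copy()
c,st=blob(im,170,8,(30,170,75,205));p=wplane(s,*c,34);print('red',c,st[4],p)
d=p-s['ee_pos'];print('tool shift/400',s['tcp_rot'].T@[d[0],d[1],0]/400)
E
```

```text
knob [599.00018338  48.32594548 159.        ]
[560.83107196  46.56467414 129.        ] [567.62913854  45.03435309 129.        ] 146.54876278931562 146.91021808458095
red [ 48.75252525 189.19191919] 198 [ 504.31499922 -286.75154896   34.        ]
tool shift/400 [-4.31540201e-02 -7.03011569e-01 -2.47951299e-05]
```

Call:
send_rows([
  {"travel": [-0.0072,-0.1172,0],"turn": [0,0,0]},
  {"travel": [-0.0072,-0.1172,0],"turn": [0,0,0]},
  {"travel": [-0.0072,-0.1172,0],"turn": [0,0,0]},
  {"travel": [-0.0072,-0.1172,0],"turn": [0,0,0]},
  {"travel": [-0.0072,-0.1172,0],"turn": [0,0,0]},
  {"travel": [-0.0072,-0.117,0],"turn": [0,0,0]},
  {"travel": [0,0,0.06],"turn": [0,0,0]},
  {"travel": [0,0,0.06],"turn": [0,0,0]},
  {"travel": [0,0,0.06],"turn": [0,0,0]},
  {"travel": [0,0,0.06],"turn": [0,0,0]},
  {"travel": [0,0,0.06],"turn": [0,0,0]},
  {"travel": [0,0,0.06],"turn": [0,0,0]},
  {"travel": [0,0,0.05],"turn": [0,0,0]},
  {"travel": [0,0,0],"turn": [0,0,0]},
  {"travel": [0,0,0],"turn": [0,0,0]},
], gripper=0)

```text
t: 12.62
ee_pos: [506.4, -285.4, 71.9]
tcp_rot: [[-0.949, 0.317, 0.001], [0.317, 0.949, -0.001], [-0.002, -0.0, -1.0]]
force: [0.5, 0.2, 0.8]
gripper_width: 45.2
```

Call:
send_rows([
  {"travel": [0.0036,-0.005,0.03],"turn": [0,0,0]},
  {"travel": [0,0,0.04],"turn": [0,0,0]},
  {"travel": [0,0,0.03],"turn": [0,0,0]},
  {"travel": [0,0,0.011],"turn": [0,0,0]},
  {"travel": [0,0,0],"turn": [0,0,0]},
  {"travel": [0,0,0],"turn": [0,0,0]},
])

```text
t: 13.38
ee_pos: [503.7, -287.1, 27.1]
tcp_rot: [[-0.948, 0.317, 0.001], [0.317, 0.948, -0.0], [-0.001, -0.0, -1.0]]
force: [0.5, -0.0, -0.7]
gripper_width: 45.8
```

Call:
send_rows([
  {"travel": [0,0,0],"turn": [0,0,0]},
  {"travel": [0,0,0],"turn": [0,0,0]},
  {"travel": [0,0,0],"turn": [0,0,0]},
  {"travel": [0,0,0],"turn": [0,0,0]},
  {"travel": [0,0,0],"turn": [0,0,0]},
  {"travel": [0,0,0],"turn": [0,0,0]},
], gripper=-1, newtons=15)

```text
t: 14.12
ee_pos: [503.4, -286.9, 26.8]
tcp_rot: [[-0.948, 0.317, 0.0], [0.317, 0.948, 0.0], [-0.0, 0.0, -1.0]]
force: [0.0, 0.4, 1.4]
gripper_width: 14.1
```

Call:
send_rows([
  {"travel": [0,0,-0.02],"turn": [0,0,0]},
  {"travel": [0,0,-0.06],"turn": [0,0,0]},
  {"travel": [0,0,-0.1],"turn": [0,0,0]},
  {"travel": [0,0,-0.1],"turn": [0,0,0]},
  {"travel": [0,0,-0.1],"turn": [0,0,0]},
  {"travel": [0,0,-0.1],"turn": [0,0,0]},
  {"travel": [0,0,-0.04],"turn": [0,0,0]},
  {"travel": [0.0227,0.1008,0],"turn": [0,0,0]},
  {"travel": [0.0227,0.1008,0],"turn": [0,0,0]},
  {"travel": [0.0227,0.1008,0],"turn": [0,0,0]},
  {"travel": [0.0227,0.1008,0],"turn": [0,0,0]},
  {"travel": [0.0227,0.1008,0],"turn": [0,0,0]},
  {"travel": [0.0227,0.1008,0],"turn": [0,0,0]},
  {"travel": [0.0227,0.1008,0],"turn": [0,0,0]},
  {"travel": [0.0227,0.1008,0],"turn": [0,0,0]},
  {"travel": [0,0,0.04],"turn": [0,0,0]},
  {"travel": [0,0,0.05],"turn": [0,0,0]},
  {"travel": [0,0,0.04],"turn": [0,0,0]},
  {"travel": [0,0,0.03],"turn": [0,0,0]},
  {"travel": [0,0,0],"turn": [0,0,0]},
])

```text
t: 16.62
ee_pos: [536.2, 41.6, 169.6]
tcp_rot: [[-0.948, 0.318, -0.002], [0.318, 0.948, -0.0], [0.002, -0.001, -1.0]]
force: [0.4, 1.1, -0.7]
gripper_width: 14.6
```

```bash
python3 - <<'E'
from h import *
s=sense();print(s['t'],s['ee_pos'],s['gripper_width'],s['force'])
im=read_camera('side');cv2.imwrite('pics/s6.png',cv2.resize(im[80:230,130:330,::-1],None,fx=4,fy=4))
E
```

```text
16.625 [536.1564293   41.56607615 169.59274598] 14.63904825746003 [ 0.38022086  1.08488106 -0.66856309]
```

View pics/s6.png

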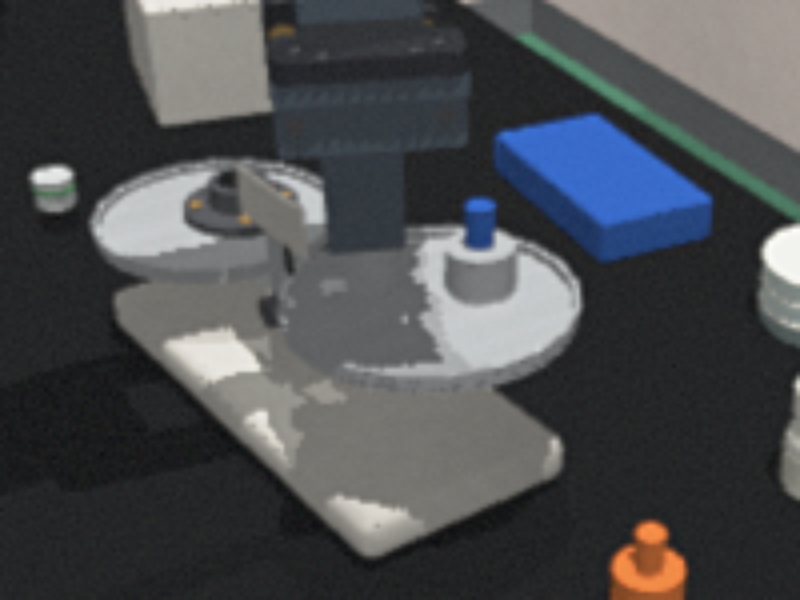

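The blue weight stands upright in the pan, and the gripper is over the near spot. I'll lower to contact, follow the pan down to near level, then release.

Call:
send_rows([
  {"travel": [0,0,0.02],"turn": [0,0,0]},
  {"travel": [0,0,0.018],"turn": [0,0,0]},
  {"travel": [0,0,0.01],"turn": [0,0,0]},
  {"travel": [0,0,0.005],"turn": [0,0,0]},
  {"travel": [0,0,0.005],"turn": [0,0,0]},
  {"travel": [0,0,0.005],"turn": [0,0,0]},
  {"travel": [0,0,0.005],"turn": [0,0,0]},
  {"travel": [0,0,0],"turn": [0,0,0]},
])

```text
t: 17.68
ee_pos: [536.8, 42.1, 143.5]
tcp_rot: [[-0.948, 0.317, -0.0], [0.317, 0.948, 0.0], [0.0, 0.0, -1.0]]
force: [-0.3, -0.8, -1.0]
gripper_width: 14.6
```

Call:
send_rows([
  {"travel": [0,0,0.005],"turn": [0,0,0]},
  {"travel": [0,0,0.005],"turn": [0,0,0]},
  {"travel": [0,0,0.005],"turn": [0,0,0]},
  {"travel": [0,0,0.005],"turn": [0,0,0]},
  {"travel": [0,0,0.005],"turn": [0,0,0]},
  {"travel": [0,0,0.005],"turn": [0,0,0]},
  {"travel": [0,0,0.005],"turn": [0,0,0]},
  {"travel": [0,0,0.003],"turn": [0,0,0]},
  {"travel": [0,0,0],"turn": [0,0,0]},
  {"travel": [0,0,0],"turn": [0,0,0]},
  {"travel": [0,0,0],"turn": [0,0,0]},
])

```text
t: 19.05
ee_pos: [536.8, 42.1, 128.4]
tcp_rot: [[-0.948, 0.317, -0.0], [0.317, 0.948, 0.0], [0.0, 0.0, -1.0]]
force: [-0.3, -0.1, 0.6]
gripper_width: 14.4
```

```bash
python3 - <<'E'
from h import *
s=sense();print(s['t'],s['ee_pos'],s['gripper_width'],s['force'])
im=read_camera('side');cv2.imwrite('pics/s7.png',cv2.resize(im[80:230,130:330,::-1],None,fx=4,fy=4))
E
```

```text
19.05 [536.78766128  42.09269208 128.38670981] 14.36580317575157 [-0.3351265  -0.05107563  0.55411005]
```

View pics/s7.png

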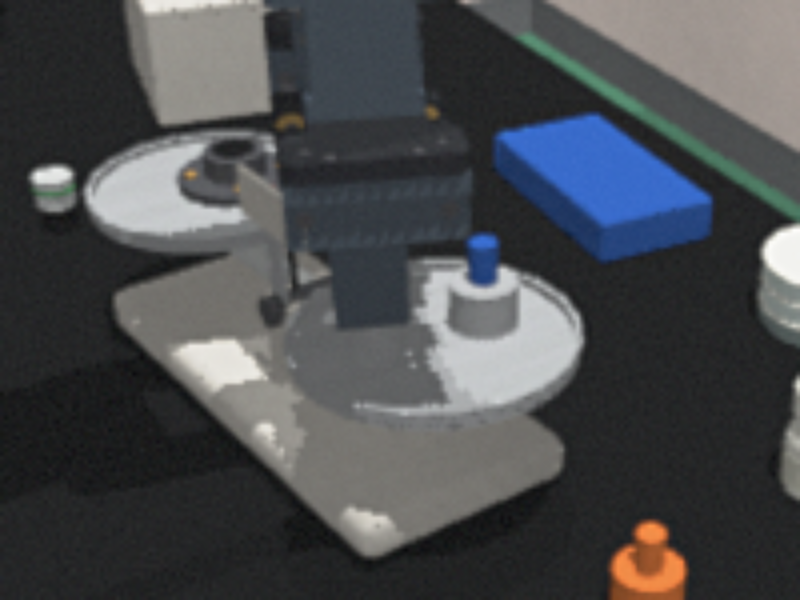

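The beam follows down and is nearly level. Another 2 mm, then release.

Call:
send_rows([
  {"travel": [0,0,0.005],"turn": [0,0,0]},
  {"travel": [0,0,0.003],"turn": [0,0,0]},
  {"travel": [0,0,0],"turn": [0,0,0]},
  {"travel": [0,0,0],"turn": [0,0,0]},
])

```text
t: 19.6
ee_pos: [536.9, 42.0, 125.1]
tcp_rot: [[-0.948, 0.317, 0.0], [0.317, 0.948, 0.0], [-0.0, 0.0, -1.0]]
force: [-0.3, 0.2, -0.1]
gripper_width: 14.3
```

Call:
send_rows([
  {"travel": [0,0,0],"turn": [0,0,0]},
  {"travel": [0,0,0],"turn": [0,0,0]},
  {"travel": [0,0,0],"turn": [0,0,0]},
  {"travel": [0,0,0],"turn": [0,0,0]},
  {"travel": [0,0,0],"turn": [0,0,0]},
  {"travel": [0,0,-0.02],"turn": [0,0,0]},
  {"travel": [0,0,-0.05],"turn": [0,0,0]},
  {"travel": [0,0,-0.08],"turn": [0,0,0]},
  {"travel": [0,0,-0.1],"turn": [0,0,0]},
  {"travel": [0,0,-0.1],"turn": [0,0,0]},
  {"travel": [0,-0.1,0],"turn": [0,0,0]},
  {"travel": [0,-0.1,0],"turn": [0,0,0]},
  {"travel": [0,-0.1,0],"turn": [0,0,0]},
  {"travel": [0,-0.1,0],"turn": [0,0,0]},
  {"travel": [0,0,0],"turn": [0,0,0]},
  {"travel": [0,0,0],"turn": [0,0,0]},
  {"travel": [0,0,0],"turn": [0,0,0]},
  {"travel": [0,0,0],"turn": [0,0,0]},
  {"travel": [0,0,0],"turn": [0,0,0]},
  {"travel": [0,0,0],"turn": [0,0,0]},
], gripper=-0.25)

```text
t: 22.1
ee_pos: [486.2, -109.4, 265.1]
tcp_rot: [[-0.948, 0.317, -0.0], [0.317, 0.948, 0.0], [0.0, 0.0, -1.0]]
force: [-0.3, 0.0, 0.1]
gripper_width: 34.2
```

```bash
python3 - <<'E'
from h import *
s=sense();print(s['t'],s['ee_pos'],s['gripper_width'],s['force'])
im=read_camera('side');cv2.imwrite('pics/s8.png',cv2.resize(im[80:230,130:330,::-1],None,fx=4,fy=4))
im=read_camera('scene');cv2.imwrite('pics/c8.png',cv2.resize(im[130:260,240:440,::-1],None,fx=4,fy=4))
E
```

```text
22.1 [ 486.17302706 -109.44873196  265.10255007] 34.16531084529332 [-0.32851715  0.02543631  0.09384046]
```

View pics/s8.png

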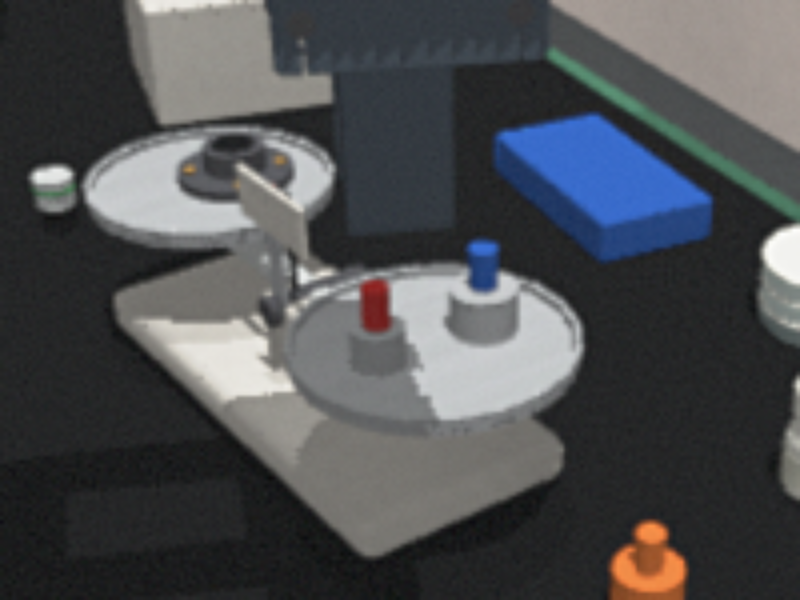

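View pics/c8.png

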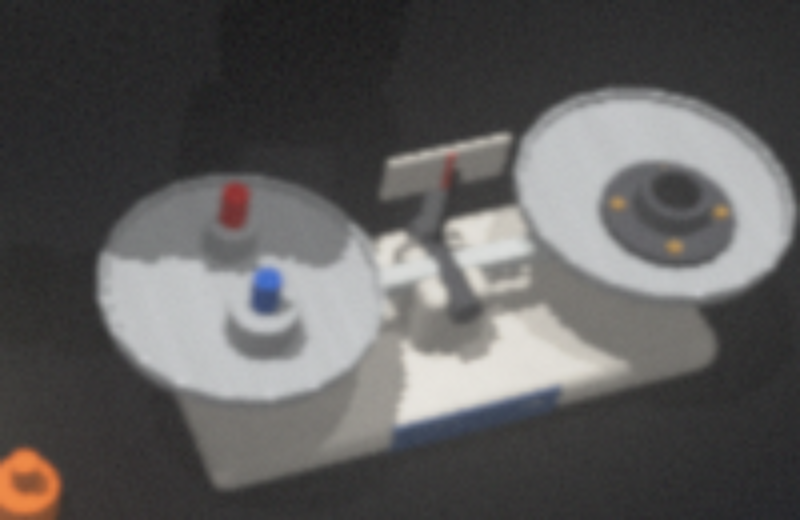

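Both weights stand upright, and the pointer meets the red mark. I'll let it settle for a second and check the heights.

Call:
send_rows([
  {"travel": [0,0,0],"turn": [0,0,0]},
  {"travel": [0,0,0],"turn": [0,0,0]},
  {"travel": [0,0,0],"turn": [0,0,0]},
  {"travel": [0,0,0],"turn": [0,0,0]},
  {"travel": [0,0,0],"turn": [0,0,0]},
  {"travel": [0,0,0],"turn": [0,0,0]},
  {"travel": [0,0,0],"turn": [0,0,0]},
  {"travel": [0,0,0],"turn": [0,0,0]},
])

```text
t: 23.2
ee_pos: [486.0, -109.7, 265.1]
tcp_rot: [[-0.948, 0.317, -0.0], [0.317, 0.948, 0.0], [0.0, 0.0, -1.0]]
force: [-0.4, 0.2, -0.0]
gripper_width: 34.2
```

```bash
python3 - <<'E'
from h import *
D=read_camera('side');S=read_camera('scene')
old=cv2.imread('pics/s8.png')
new=cv2.resize(D[80:230,130:330,::-1],None,fx=4,fy=4);cv2.imwrite('pics/s9.png',new)
print('mean diff',np.abs(old[100:450,:620].astype(int)-new[100:450,:620]).mean())
for n,lo,hi,r1,r2 in [('blue',100,130,(295,190,320,215),(240,135,262,160)),('red',170,8,(288,170,308,195),(215,145,232,170))]:
    a,_=blob(S,lo,hi,r1,90);b,_=blob(D,lo,hi,r2);print(n,a,b,tri(a,b))
print(sense()['t'])
E
```

```text
mean diff 1.2799016897081412
blue [306.29824561 201.73684211] [250.44705882 145.10588235] (array([599.32208703,  44.59546624, 138.26696868]), np.float64(1.5835392813529245))
red [298.23333333 180.85      ] [223.40789474 155.88157895] (array([538.46484164,  41.21397141, 132.16313907]), np.float64(1.837682600147378))
23.3
```

```bash
python3 -c "
from station import *
print(hand_in())"
```

```text
the job is handed in; nothing more can be done
None
```

I set the 200 g weight (blue) and then the 100 g weight (red) upright in the empty pan, about 61 mm apart across the beam. For the second one I followed the pan down almost to level before letting go. The job was handed in at about 23 s, with the gripper clear and the wrist force near 0.

**Last checks:**
- **Level:** The knob centres came out at z = 138 (blue) and 132 mm (red), against 135 and 131 mm for a level beam. The same views read 1 to 3 mm high on the board before the lifts, so this agrees with level. The pointer also looked to be on its red mark.
- **Settled:** Pictures taken about 1 s apart showed no motion.
- **Disagreements:** The pan centre differed by about 5 mm in x between readings, and up to about 10 mm in y for the side view alone. The weights have more room than that, and no check failed.

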